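# Open the watch test chamber

## Robot

A 6-joint arm with a two-finger parallel gripper is mounted at the origin on the work surface. World frame = base frame: x ahead of the robot, y to its left, z up, the work surface at z = 0. Lengths are in m, angles in rad, forces in N, time in s.
With the tool pointing down it reaches from about 0.4 to 0.825 m from the base axis. Payload 7 kg.
Tool frame: the origin (TCP) lies on the mounting face of the last link; the fingertips stand 178 mm ahead of it and the grasp point (between the pads) lies 159 mm ahead of it; z points along the fingers, y is the direction in which the jaws open and shut (so a half turn about z gives the same grasp; the last joint's range is limited). The gripper opens to 88 mm and grips with 3 to 60 N. Pads are 19 mm wide; open, the fingers measure 130 mm over their backs; the gripper's body (78 mm by 193 mm) begins 47 mm behind the grasp point.
Start: joints at [1.505, 0.359, 0.012, 0, -1.224, -0.288], TCP at [0.234, 0.633, 0.405] pointing down, gripper open.
Joint ranges: [-3.07, 3.07], [-1.43, 2.12], [-1.02, 1.25], [-3.03, 1.67], [-3.05, -0], [-3.03, 3.03]. Speed limits (rad/s): [2.39, 2.39, 3.01, 3.14, 3.14, 3.14].

## Interface

Orientations are given as [roll, pitch, yaw] about the fixed x, y, z axes, in that order (R = Rz(yaw) Ry(pitch) Rx(roll)).
In Python, from station import * gives the robot as it stands.
- The arm moves only by the tool arm_command, never from a script. Its argument "targets" is a list of rows, each a list of 3 entries, a list of its own where there are three numbers: the turn, a rotation vector about the world's x, y, z in rad, then the shift along the world's x, y, z in mm, then the closure, from 0 (fully open) to 1 (shut). In form: [[[wx, wy, wz], [tx, ty, tz], fingers], ...]. A call has 1 to 8 rows; each row shifts and turns the commanded pose from where the row before left it; what a row does not reach is not made up. A row lasts 1/10 s, in which the tool goes at most 50 mm and 8.59 degrees, less where a joint would pass 70% of its speed; a pose out of reach is approached as far as the arm can. A call with a gripper value outside its range is refused whole. The fingers move at their own pace and stop on an object; "squeeze" is the grip in N (left out, the last holds). Time passes only in rows, so rows that do not move let the fingers close. It gives the time, the measured TCP pose, the force and the opening at its end, in the units of the state.
- get_state(): the state, without advancing time (a new reading comes with each control period).
- grab_frame(name): name is "side" or "top" or "wrist"; returns (picture, depth): 384x512x3 uint8, red, green, blue; 384x512 float32, m along the optical axis (not along the pixel's ray), 0 where there is no reading.
- camera_params(name): a dict with "mtx" (3x3 intrinsics, pixels), "eye" and "orientation" of the camera in the world. Camera axes: x right, y down, z forward; pixel columns grow to the right and rows downward; lengths in m; the calibration is good to about 2 mm. The wrist camera is an equidistant fisheye: a pixel r from the principal point sees the ray r / f radians off the axis. A picture is of the moment at which its call begins: read the wrist's pose just before it. camera_params takes no time and is no camera call; for the wrist camera it gives the pose at the moment of the call.
- job_done(): hands the job in, once; it reports no verdict.
The state is a dict: "t": time; "q": joint angles; "qd": joint speeds; "joint_efforts": joint torques, N m; "eef_pos": TCP position; "ee_rot": TCP orientation; "force": force on the tool from outside, world axes, zero at the start; "moment": the same for the moment, N m; "width": finger opening in m.
Only numpy, scipy, OpenCV 4.12 (cv2) and the standard library are available. Lean on these libraries where they do the work, as an engineer would, in place of code of your own. Each camera call takes 0.05 s, during which the arm holds its last target.

## Task

Open the watch test chamber so that the watch in it can be reached: press the red release tab on its front down until the lid springs up, then push the lid back past upright until it rests fully open on its stop, with the tab free to spring back. Leave the watch on its holder, and do not lift or knock away the blue casing block, the black loupe or the oil bottle standing around the chamber.

Things in the scene. Friction and masses are not known exactly. Their poses are not given: they have to be found in the camera images.
- chamber: Watch test chamber fixed to the bench: white box 130 mm deep (x), 150 wide (y), 60 high, with a grey-framed clear lid 10 mm thick on top. Origin on the bench under the box's centre; x points from the front (red tab) to the back (hinge), z up. Two black cheeks beside the tab's pivot stick out of the front to x = -87 mm, at y = +-18 to 23 mm, up to z = 54 mm.
- tab_top (a point): Press point on top of the red release tab's pad (32 mm wide in y, 36 long in x, 6 thick) that sticks out of the chamber's front: chamber x = -104 mm, y = 0, 49 mm above the bench at rest, 12 mm from the pad's front end. A steel hook rises 24 mm behind this point, to 69 mm above the bench, and holds the lid by a lip. Axes turn with the tab; at rest they are the chamber's.
- tab (a joint): Tilt of the release tab, rad: 0 at rest, grows as the pad is pressed down, 0.35 at its stop (press point about 8 mm lower). The hook lets the lid go at about 0.2 (5 mm down). At the press point it takes about 1.5 N to start, 3 to 4 N at the release, 5 N at the stop; it springs back when let go.
- lid (a joint): Opening angle of the lid, rad: 0 closed and latched, about 0.4 once sprung up (held by a sprung plunger inside, at the back), 1.92 fully open on its stop. The lid weighs about 0.1 kg, with little hinge friction: let go short of upright (1.57) it falls back onto the plunger, past upright it falls gently onto its stop and stays.
- lid_edge (a point): Middle of the lid's lower front edge, 130 mm from the hinge line, moving with the lid (60 mm above the bench when closed, about 110 sprung up, 190 upright). A steel lip 22 mm wide and 4 mm thick sticks out 9 mm further forward there. Axes are the lid's: x towards the hinge, z out of the lid's top face.
- lid_hinge (a point): Middle of the lid's hinge line, at the back edge of the chamber: 65 mm behind the chamber's centre, 60 mm above the bench. The hinge line runs along the chamber's y. Does not move.
- watch_center (a point): Centre of the steel watch head, 39 mm across and 10 mm thick, lying loose, dial up, on the blue round holder in the middle of the chamber between four pins; its underside is 26 mm above the bench. To be left there.
- casing_block_center (a point): Centre (20 mm up) of the casing block, a round blue base with a bright steel top, 60 mm across and 40 mm high, 0.35 kg, loose on the bench. To be left alone.
- loupe_center (a point): Centre (18 mm up) of the black watchmaker's loupe, standing on its narrow end: 24 mm across below, 34 mm across above, 36 mm high, loose on the bench. To be left alone.
- oil_center (a point): Centre (half-way up) of the small amber oil bottle with a black cap, 34 mm across and 65 mm high, loose on the bench. To be left alone.

How it is judged:
By the outcome, as a careful person would: the job done as asked, in the order asked, and still so for the second after the job is handed in, with the robot touching nothing.
It also fails if it takes over 45 s, if anything falls off the work surface, if the arm or the gripper's body presses on something with over 40 N, if the wrist force passes 120 N, or if a joint passes its speed limit or range.

## Working session

There is one attempt and no reset: what is moved stays moved. The work goes in short steps, Python scripts to look and compute and a tool call to move; the robot and the scene stay as the last step left them, time stands still between calls to the robot, and variables do not carry over. Pictures are saved under pics/ and viewed, and the job is handed in when it is done.

Besides the shell and the picture viewer there is one more tool, called after "Emit:" as name([rows], argument=value, ...), one row to a line, values as JSON. arm_command: Moves the arm, as the interface text tells. Its arguments: {"type":"object","properties":{"targets":{"type":"array"},"squeeze":{"type":"number"}},"required":["targets"]}

```bash
mkdir -p pics; ls
cat > h.py <<'E'
from station import *
import numpy as np, cv2, json
def snap(n,f):
    p,d=grab_frame(n); cv2.imwrite(f'pics/{f}.png',cv2.cvtColor(p,cv2.COLOR_RGB2BGR)); np.savez(f'{f}.npz',p=p,d=d); return p,d
E
python3 - <<'E'
from h import *
s=get_state(); print(s)
for n in('top','side'):
    snap(n,n+'0'); print(n,camera_params(n))
E
```

```text
pics
{'t': 0.0, 'q': array([ 1.50511759e+00,  3.59423314e-01,  1.10114736e-02, -3.73855229e-04,
       -1.22411102e+00, -2.88118957e-01]), 'qd': array([ 1.11510015e-03, -7.76444619e-04, -3.96644858e-05,  3.50284601e-04,
        2.97788888e-04, -1.05755156e-03]), 'joint_efforts': array([-2.83019544e-04, -5.82716095e+01,  2.93039292e+01,  6.99648678e+00,
        6.81288730e-03, -1.68359693e-04]), 'eef_pos': array([0.23377851, 0.63300043, 0.40367397]), 'ee_rot': array([ 3.13983742e+00, -1.53691596e-04, -3.53924888e-01]), 'force': array([0.54714267, 0.07024563, 0.27014879]), 'moment': array([0.00525467, 0.0421379 , 0.00283301]), 'width': 0.08767111433961605}
top {'mtx': array([[378.54197592,   0.        , 257.32461665],
       [  0.        , 378.54197592, 191.88378123],
       [  0.        ,   0.        ,   1.        ]]), 'eye': array([0.44503863, 0.05560265, 0.76533682]), 'orientation': array([-2.95557243, -0.01882002, -1.58082598])}
side {'mtx': array([[474.15302622,   0.        , 259.37142578],
       [  0.        , 474.15302622, 190.28823965],
       [  0.        ,   0.        ,   1.        ]]), 'eye': array([0.17976364, 0.48910041, 0.7717896 ]), 'orientation': array([-2.45308129e+00, -2.09590388e-04, -2.40483062e+00])}
```

View pics/top0.png

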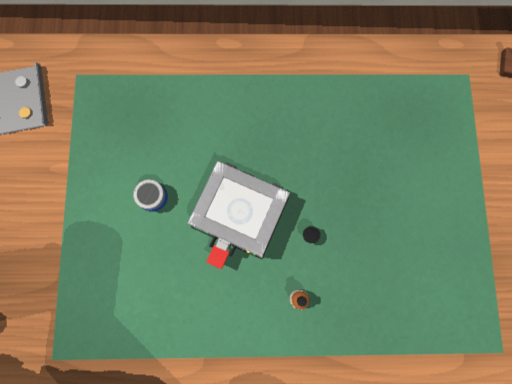

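View pics/side0.png

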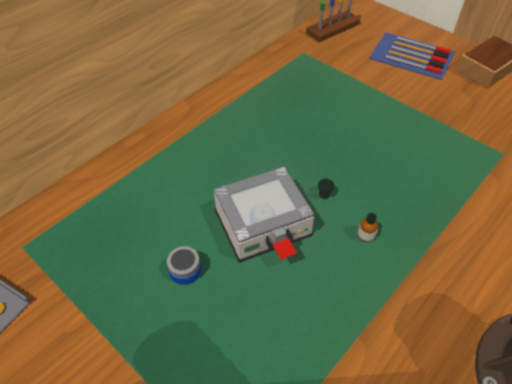

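```bash
cat >> h.py <<'E'
from scipy.spatial.transform import Rotation as Rn
def cloud(n,d):
    c=camera_params(n);K=c['mtx'];v,u=np.indices(d.shape)
    P=np.stack([(u-K[0,2])/K[0,0]*d,(v-K[1,2])/K[1,1]*d,d],-1)
    return P@Rn.from_euler('xyz',c['orientation']).as_matrix().T+c['eye']
E
python3 - <<'E'
from h import *
for n in('top','side'):
    z=np.load(n+'0.npz');p,d=z['p'].astype(int),z['d'];W=cloud(n,d)
    r,g,b=p[...,0],p[...,1],p[...,2]; ok=(d>0)&(abs(W[...,0]-.45)<.4)&(abs(W[...,1])<.35)
    print(n,'mat z',np.median(W[...,2][ok&(g>r+25)&(g>b+15)]))
    red=ok&(r>150)&(g<60)&(b<60)&(W[...,0]>.2)
    k,l,st,ce=cv2.connectedComponentsWithStats(red.astype('uint8')); 
    for i in range(1,k):
        if st[i,4]>40:
            Q=W[l==i];rect=cv2.minAreaRect(Q[:,:2].astype('f4')); print('red',st[i,4],np.median(Q,0),rect)
    m=ok&(W[...,2]>.012)
    k,l,st,ce=cv2.connectedComponentsWithStats(m.astype('uint8'))
    for i in range(1,k):
        if st[i,4]>60:
            Q=W[l==i];print('obj',ce[i],st[i,4],Q[:,2].max(), cv2.minAreaRect(Q[:,:2].astype('f4')))
            T=Q[Q[:,2]>np.percentile(Q[:,2],99)-.008]; print('   top',np.median(T[:,2]),cv2.minAreaRect(T[:,:2].astype('f4')))
            if st[i,4]>2000:
                T=Q[(abs(Q[:,2]-.070)<.006)]; print('   lid',np.median(T[:,2]),cv2.minAreaRect(T[:,:2].astype('f4')))
E
```

```text
top mat z 0.001405400363251652
obj [237.38355284 211.5057822 ] 6226 0.07537098526273311 ((0.5278562903404236, 0.08474423736333847), (0.15038186311721802, 0.1878318190574646), 65.39079284667969)
   top 0.06992466642824013 ((0.5402875542640686, 0.07908982038497925), (0.15034495294094086, 0.14710450172424316), 65.4572525024414)
   lid 0.06989267522959475 ((0.5402875542640686, 0.07908982038497925), (0.15034495294094086, 0.14710450172424316), 65.4572525024414)
obj [149.88599752 194.54522924] 807 0.04522302349158136 ((0.5795564651489258, 0.251381516456604), (0.05758123844861984, 0.05806620046496391), 88.65487670898438)
   top 0.04105488296946774 ((0.5801165103912354, 0.25193852186203003), (0.05576418712735176, 0.05668730288743973), 45.36231231689453)
obj [311.20416667 233.90833333] 240 0.0406480348224868 ((0.4990391135215759, -0.06300419569015503), (0.033136334270238876, 0.030854500830173492), 89.47306060791016)
   top 0.03675008113936712 ((0.4990391135215759, -0.06300419569015503), (0.033136334270238876, 0.030854500830173492), 89.47306060791016)
obj [299.1461794  298.76079734] 301 0.06752
[... 1364 characters left out ...]
3751893639564514, -0.03517461568117142), (0.01651988923549652, 0.01627761870622635), 43.985897064208984)
obj [183.54958678 264.1053719 ] 968 0.04350186218855434 ((0.5770928859710693, 0.2549000382423401), (0.05720513314008713, 0.058444079011678696), 89.6790542602539)
   top 0.03994953348716679 ((0.5778544545173645, 0.2542984187602997), (0.05602671578526497, 0.05689878389239311), 89.85480499267578)
obj [497.09931719 353.93792675] 1611 0.06281295545666743 ((0.094251349568367, 0.012529056519269943), (0.04771596938371658, 0.1380155235528946), 19.733518600463867)
   top 0.055955554385109074 ((0.0751149132847786, 0.04520956054329872), (0.009995166212320328, 0.008244689553976059), 56.76255416870117)
```

The top view shows the chamber at about (240,210), with the red tab at (219,255). The casing block is at (150,195), the loupe at (312,235) and the oil bottle at (300,300). The side view agrees: lid top at 0.069–0.070, tab at 0.049, and a 150 mm width. That gives a chamber centre of about (0.546, 0.076), yaw −0.429 and the press point at (0.4515, 0.119).

I'll approach with the fingers shut and tilt the tool about 0.3 rad so the gripper body leans clear of the lid.

Emit:
arm_command([
  [[0,0,-0.075],[12,-35,0],1],
  [[-0.04,-0.09,0],[12,-35,0],1],
  [[-0.04,-0.09,0],[12,-35,0],1],
  [[-0.045,-0.093,0],[12,-35,0],1],
  [[0,0,0],[12,-35,0],1],
  [[0,0,0],[12,-35,0],1],
  [[0,0,0],[12,-35,0],1],
  [[0,0,0],[12,-35,0],1],
], squeeze=20)

```text
t: 0.9
eef_pos: [0.33, 0.3516, 0.4044]
ee_rot: [3.141, -0.3, -0.428]
force: [0.7, 0.5, -0.1]
width: 0.0292
```

```bash
cat >> h.py <<'E'
C=np.array([.546,.076,0]);YAW=-.429
Rc=Rn.from_euler('z',YAW).as_matrix()
def rep():
    s=get_state();R=Rn.from_euler('xyz',s['ee_rot']).as_matrix();tip=s['eef_pos']+.178*R[:,2]
    print('t',s['t'].__round__(2),'tcp',s['eef_pos'].round(4),'tipCh mm',(1e3*(tip-C)@Rc).round(1),'axisCh',(R[:,2]@Rc).round(3),'yCh',(R[:,1]@Rc).round(3),'F',s['force'].round(1),'w',round(s['width'],4),'q',s['q'].round(2)); return tip
E
python3 -c "
from h import *
rep()"
```

```text
t 0.9 tcp [0.33   0.3516 0.4044] tipCh mm [-258.4  160.7  234.3] axisCh [ 0.296 -0.    -0.955] yCh [ 0.001 -1.     0.001] F [ 0.7  0.5 -0.1] w 0.0292 q [ 1.34  0.02 -0.57  0.34 -1.07 -0.37]
```

Emit:
arm_command([
  [[0,0,0],[12,-35,-10],1],
  [[0,0,0],[12,-35,-20],1],
  [[0,0,0],[12,-35,-20],1],
  [[0,0,0],[12,-35,-20],1],
  [[0,0,0],[12,-35,-20],1],
  [[0,0,0],[12,-35,-20],1],
  [[0,0,0],[0,0,-30],1],
  [[0,0,0],[0,0,-20],1],
])

```text
t: 1.7
eef_pos: [0.4065, 0.1444, 0.2485]
ee_rot: [3.139, -0.293, -0.432]
force: [-1.8, -1.3, -0.2]
width: 0.0005
```

```bash
python3 -c "
from h import *
snap('top','top1');rep();snap('side','side1')"
```

```text
t 1.75 tcp [0.4073 0.1458 0.2475] tipCh mm [-103.8    5.1   77. ] axisCh [ 0.288 -0.004 -0.957] yCh [-0.002 -1.     0.003] F [-0.3  3.  -1.5] w 0.0005 q [ 0.85  0.08 -1.02  0.65 -0.48 -0.29]
```

View pics/side1.png

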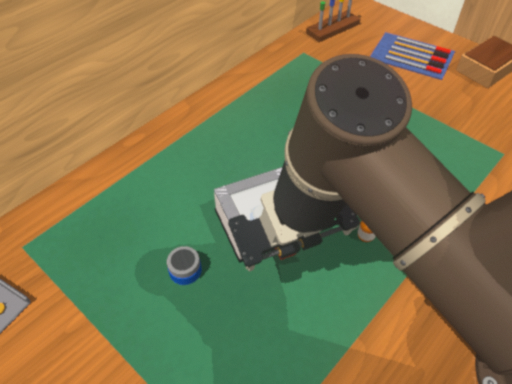

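View pics/top1.png

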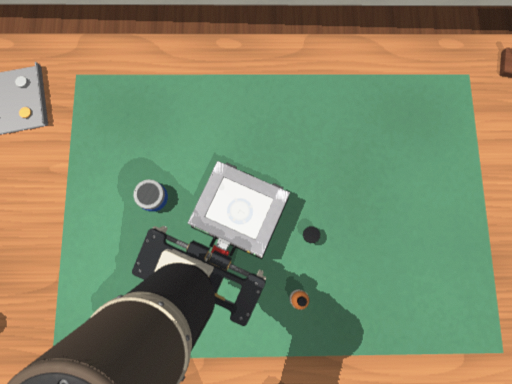

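The fingers are shut above the tab: the side view shows them at about (290,245) and the top view at (220,250). However, joint 3 has reached its −1.02 limit with this much tilt, so I'll cut the tilt to 0.1 rad, which moves the TCP outward.

Emit:
arm_command([
  [[0.042,0.091,0],[13,-9,5],1],
  [[0.042,0.091,0],[13,-9,0],1],
  [[0,0,0],[0,0,0],1],
])

```text
t: 2.1
eef_pos: [0.4297, 0.129, 0.2545]
ee_rot: [3.134, -0.138, -0.433]
force: [0.1, 0.2, -0.2]
width: 0.0006
```

```bash
python3 -c "
from h import *
rep();snap('wrist','w1')"
```

```text
t 2.1 tcp [0.4297 0.129  0.2545] tipCh mm [-103.3   -1.6   78.2] axisCh [ 0.137 -0.008 -0.99 ] yCh [-0.005 -1.     0.007] F [ 0.1  0.2 -0.2] w 0.0006 q [ 0.79  0.12 -0.8   0.23 -0.62  0.17]
```

View pics/w1.png

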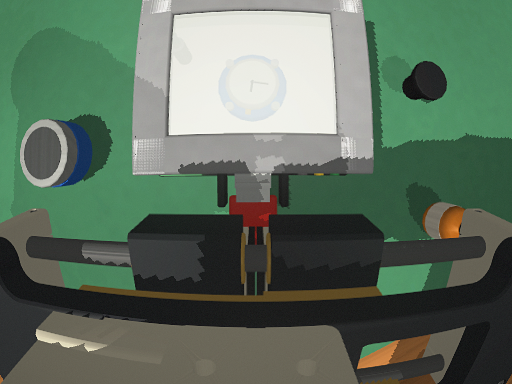

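The wrist view shows the tab at (255,207), in line with the closed fingertips at column 257. I'll go down to just above the pad.

Emit:
arm_command([
  [[0,0,0],[-3,2,-12],1],
  [[0,0,0],[0,0,-12],1],
  [[0,0,0],[0,0,-4],1],
  [[0,0,0],[0,0,-2],1],
  [[0,0,0],[0,0,-2],1],
  [[0,0,0],[0,0,-2],1],
])

```text
t: 2.75
eef_pos: [0.426, 0.1302, 0.2203]
ee_rot: [3.132, -0.142, -0.432]
force: [-2.0, -1.0, 3.6]
width: 0.0004
```

```bash
python3 -c "
from h import *
rep()"
```

```text
t 2.75 tcp [0.426  0.1302 0.2203] tipCh mm [-106.4   -2.5   44.1] axisCh [ 0.142 -0.01  -0.99 ] yCh [-0.005 -1.     0.01 ] F [-2.  -1.   3.6] w 0.0004 q [ 0.79  0.17 -0.87  0.29 -0.51  0.1 ]
```

Emit:
arm_command([
  [[0,0,0],[0,0,-1],1],
  [[0,0,0],[0,0,-1],1],
  [[0,0,0],[0,0,0],1],
])

```text
t: 3.05
eef_pos: [0.4262, 0.1302, 0.2181]
ee_rot: [3.132, -0.142, -0.432]
force: [-1.7, -2.3, 5.5]
width: 0.0004
```

```bash
python3 -c "
from h import *
rep();snap('wrist','w2')"
```

```text
t 3.05 tcp [0.4262 0.1302 0.2181] tipCh mm [-106.2   -2.4   42. ] axisCh [ 0.142 -0.01  -0.99 ] yCh [-0.005 -1.     0.01 ] F [-1.7 -2.3  5.5] w 0.0004 q [ 0.79  0.18 -0.87  0.29 -0.5   0.09]
```

View pics/w2.png

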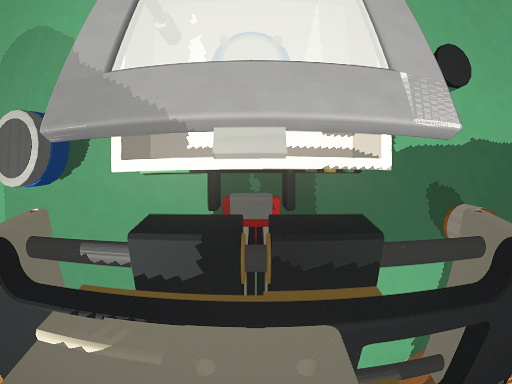

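The lid has sprung up: its front edge is now at about row 130 and the lip at (250,140). Next I lift off the tab, tilt the tool a little, and bring the tip just in front of and below the lip.

Emit:
arm_command([
  [[0,0,0],[0,0,8],1],
  [[0,0,0],[0,0,20],1],
  [[0,0,0],[0,0,20],1],
  [[-0.023,-0.05,0],[6,-2,0],1],
  [[-0.023,-0.05,0],[6,-2,0],1],
  [[0,0,0],[0,0,0],1],
])

```text
t: 3.7
eef_pos: [0.438, 0.126, 0.2663]
ee_rot: [3.132, -0.253, -0.431]
force: [-0.5, -0.3, -0.0]
width: 0.0007
```

```bash
python3 -c "
from h import *
rep();snap('wrist','w3');snap('top','top3');snap('side','side3')
a=cv2.imread('pics/w3.png');b=cv2.imread('pics/side3.png');cv2.imwrite('pics/c3.png',cv2.resize(np.hstack([a,b]),(800,300)))"
```

```text
t 3.7 tcp [0.438  0.126  0.2663] tipCh mm [-74.4  -1.3  94. ] axisCh [ 0.25  -0.01  -0.968] yCh [-0.005 -1.     0.009] F [-0.5 -0.3 -0. ] w 0.0007 q [ 0.78  0.09 -0.89  0.47 -0.56 -0.04]
```

View pics/c3.png

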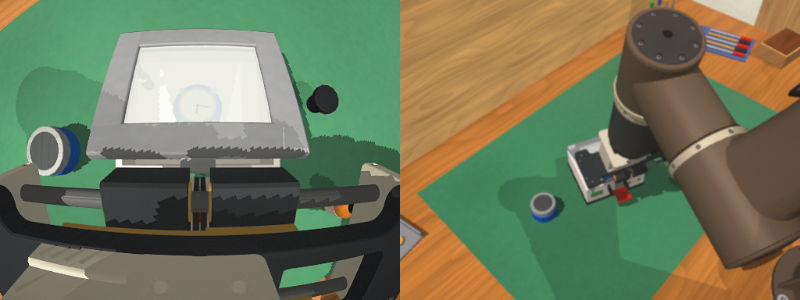

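The side view shows the tab (620,195) free again and the lid standing on its plunger. The wrist view shows the finger centred on the lip. Next I work out arc waypoints for the tip, following the lid.

Run:
```python
from h import *
s=get_state();prev=s['eef_pos']*1e3;pth=.253
for f,th in [(.4,.25),(.5,.25),(.6,.27),(.7,.3),(.8,.32),(.9,.35),(1.0,.35),(1.1,.35),(1.2,.35),(1.3,.35),(1.4,.35),(1.5,.35),(1.6,.35),(1.7,.35),(1.78,.35)]:
    a=np.array([np.sin(th),-np.cos(th)]);n=np.array([np.cos(th),np.sin(th)])
    L=np.array([65-139*np.cos(f),60+139*np.sin(f)])
    t=L+25*a-9.5*n
    if th+f>1.57:
        t=np.array([65-114*np.cos(f),60+114*np.sin(f)])-9.5*n
    T=t-178*a
    w=C*1e3+Rc@np.array([T[0],0,0])+np.array([0,0,T[1]])
    print(f,th,'tip',t.round(),'tcp',w.round(),'d',(w-prev).round(1),'dth',round(th-pth,3)); prev=w;pth=th
```

```text
0.4 0.25 tip [-66.  88.] tcp [446. 122. 260.] d [ 7.7 -4.5 -6.2] dth -0.003
0.5 0.25 tip [-60. 100.] tcp [451. 119. 273.] d [ 5.5 -2.5 12.5] dth 0.0
0.6 0.27 tip [-52. 112.] tcp [455. 117. 283.] d [ 4.  -1.8 10.9] dth 0.02
0.7 0.3 tip [-43. 123.] tcp [459. 116. 293.] d [ 3.7 -1.7  9.5] dth 0.03
0.8 0.32 tip [-33. 133.] tcp [465. 113. 302.] d [ 6.  -2.8  9.1] dth 0.02
0.9 0.35 tip [-22. 142.] tcp [471. 110. 309.] d [ 5.6 -2.6  7.4] dth 0.03
1.0 0.35 tip [-10. 150.] tcp [481. 106. 317.] d [10.3 -4.7  8.1] dth 0.0
1.1 0.35 tip [  2. 157.] tcp [492. 101. 324.] d [11.  -5.   6.9] dth 0.0
1.2 0.35 tip [ 14. 163.] tcp [503.  95. 330.] d [11.5 -5.3  5.7] dth 0.0
1.3 0.35 tip [ 26. 167.] tcp [514.  91. 334.] d [10.3 -4.7  3.8] dth 0.0
1.4 0.35 tip [ 37. 169.] tcp [524.  86. 336.] d [10.1 -4.6  2.5] dth 0.0
1.5 0.35 tip [ 48. 170.] tcp [534.  81. 338.] d [10.3 -4.7  1.4] dth 0.0
1.6 0.35 tip [ 59. 171.] tcp [545.  77. 338.] d [10.4 -4.7  0.2] dth 0.0
1.7 0.35 tip [ 71. 170.] tcp [555.  72. 337.] d [10.3 -4.7 -0.9] dth 0.0
1.78 0.35 tip [ 80. 168.] tcp [563.  68. 335.] d [ 8.2 -3.7 -1.5] dth 0.0
```

Emit:
arm_command([
  [[0,0,0],[2,-1,-10],1],
  [[0,0,0],[6,-3,0],1],
  [[0,0,0],[3,-1,3],1],
  [[0,0,0],[3,-2,8],1],
  [[0,0,0],[4,-2,8],1],
  [[0,0,0],[0,0,0],1],
])

```text
t: 4.45
eef_pos: [0.457, 0.1176, 0.2766]
ee_rot: [3.134, -0.253, -0.433]
force: [-0.8, -0.1, -0.5]
width: 0.0003
```

```bash
python3 -c "
from h import *
rep();snap('wrist','w4')"
```

```text
t 4.45 tcp [0.457  0.1176 0.2766] tipCh mm [-53.7  -0.6 104.3] axisCh [ 0.25  -0.008 -0.968] yCh [-0.006 -1.     0.007] F [-0.8 -0.1 -0.5] w 0.0003 q [ 0.74  0.1  -0.84  0.44 -0.58  0.04]
```

View pics/w4.png

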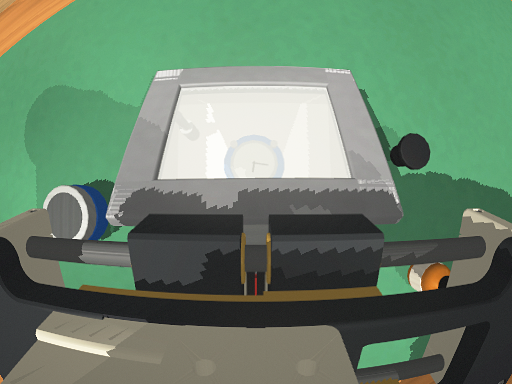

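The lip now rests against the finger at (257,240). I'll measure the lid angle from depth.

```bash
cat >> h.py <<'E'
def lidang(n,f):
    p,d=snap(n,f)
    if n=='wrist':
        c=camera_params(n);K=c['mtx'];v,u=np.indices(d.shape);x=(u-K[0,2])/K[0,0];y=(v-K[1,2])/K[1,1];r=np.hypot(x,y)+1e-9
        t=np.tan(np.minimum(r,1.5));P=np.stack([x/r*t*d,y/r*t*d,d],-1)
        W=P@Rn.from_euler('xyz',c['orientation']).as_matrix().T+c['eye']; ok=r<1.3
    else: W=cloud(n,d);ok=True
    Q=(W-C)@Rc*1e3
    m=ok&(d>0)&(abs(abs(Q[...,1])-65)<8)&(Q[...,0]>-80)&(Q[...,0]<130)&(Q[...,2]>72)&(Q[...,2]<230)
    Q=Q[m]; rr=np.hypot(Q[:,0]-65,Q[:,2]-60);Q=Q[(rr>35)&(rr<130)];rr=np.hypot(Q[:,0]-65,Q[:,2]-60)
    a=np.arctan2(Q[:,2]-60,65-Q[:,0])-np.arcsin(np.clip(10/rr,0,1))
    print(n,'lid pts',len(Q),'angle pct',np.percentile(a,[10,25,50,75,90]).round(2) if len(Q) else None)
E
python3 -c "
from h import *
lidang('wrist','w5');lidang('top','top5')"
```

```text
wrist lid pts 6587 angle pct [0.56 0.57 0.57 0.57 0.58]
top lid pts 777 angle pct [0.58 0.58 0.59 0.6  0.61]
```

View pics/top5.png

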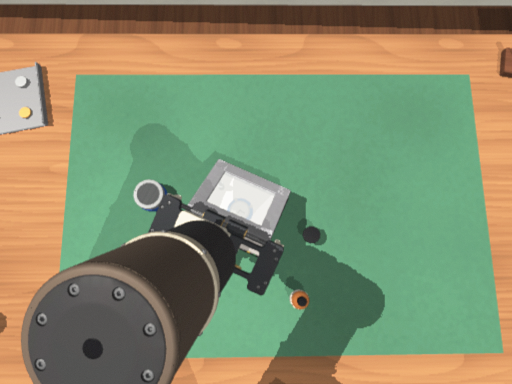

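Both cameras put the lid at 0.57–0.59 rad, so it is rising with the finger. I'll continue along the arc.

Emit:
arm_command([
  [[-0.01,-0.03,0],[4,-2,9],1],
  [[-0.01,-0.02,0],[5,-2,9],1],
  [[-0.01,-0.03,0],[6,-3,8],1],
  [[0,0,0],[9,-4,8],1],
  [[0,0,0],[11,-5,7],1],
  [[0,0,0],[0,0,0],1],
])

```text
t: 5.2
eef_pos: [0.4919, 0.1013, 0.3166]
ee_rot: [3.14, -0.338, -0.435]
force: [-0.9, 0.9, -0.0]
width: 0.0009
```

```bash
python3 -c "
from h import *
rep();lidang('wrist','w6');lidang('top','top6')"
```

```text
t 5.2 tcp [0.4919 0.1013 0.3166] tipCh mm [ -0.7  -0.2 148.7] axisCh [ 0.331 -0.004 -0.943] yCh [-0.007 -1.     0.002] F [-0.9  0.9 -0. ] w 0.0009 q [ 0.66  0.08 -0.8   0.55 -0.61  0.03]
wrist lid pts 3218 angle pct [1.04 1.07 1.07 1.08 1.08]
top lid pts 334 angle pct [1.08 1.08 1.09 1.1  1.11]
```

View pics/w6.png

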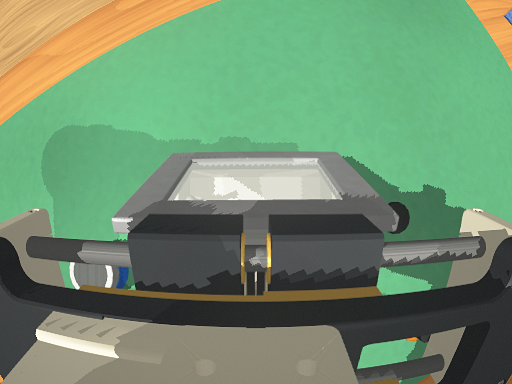

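The lid is at 1.08 rad. I'll keep pushing back and slow down through upright.

Emit:
arm_command([
  [[0,0,0],[11,-5,6],1],
  [[0,0,0],[11,-5,5],1],
  [[0,0,0],[10,-5,3],1],
  [[0,0,0],[10,-5,2],1],
  [[0,0,0],[8,-4,1],1],
  [[0,0,0],[0,0,0],1],
])

```text
t: 5.9
eef_pos: [0.5417, 0.0771, 0.3327]
ee_rot: [3.138, -0.337, -0.435]
force: [0.2, -0.5, -0.4]
width: 0.0002
```

```bash
python3 -c "
from h import *
rep();lidang('wrist','w7');lidang('top','top7')"
```

```text
t 5.9 tcp [0.5417 0.0771 0.3327] tipCh mm [ 54.5  -1.8 164.7] axisCh [ 0.331 -0.005 -0.944] yCh [-0.007 -1.     0.003] F [ 0.2 -0.5 -0.4] w 0.0002 q [ 0.57  0.13 -0.68  0.49 -0.63  0.19]
wrist lid pts 910 angle pct [1.51 1.52 1.54 1.56 1.58]
top lid pts 49 angle pct [1.38 1.41 1.45 1.47 1.48]
```

View pics/w7.png

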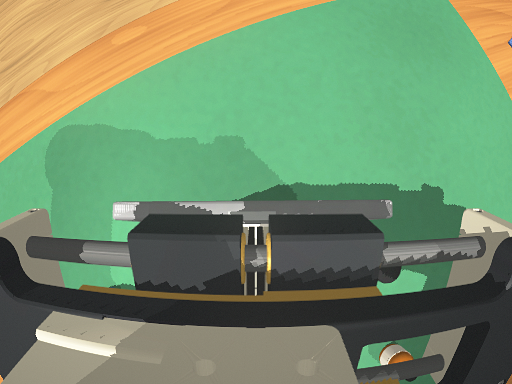

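The lid is almost upright at about 1.53 rad; I'll push it slowly over centre.

Emit:
arm_command([
  [[0,0,0],[5,-2,0],1],
  [[0,0,0],[5,-2,0],1],
  [[0,0,0],[5,-2,0],1],
  [[0,0,0],[5,-3,0],1],
  [[0,0,0],[5,-2,-1],1],
  [[0,0,0],[4,-2,-1],1],
  [[0,0,0],[0,0,0],1],
  [[0,0,0],[0,0,0],1],
])

```text
t: 6.8
eef_pos: [0.5702, 0.0641, 0.3308]
ee_rot: [3.138, -0.337, -0.434]
force: [-0.1, -0.2, -0.7]
width: 0.0005
```

```bash
python3 -c "
from h import *
rep();lidang('wrist','w8');snap('side','side8')"
```

```text
t 6.8 tcp [0.5702 0.0641 0.3308] tipCh mm [ 85.8  -1.7 162.8] axisCh [ 0.331 -0.005 -0.944] yCh [-0.007 -1.     0.003] F [-0.1 -0.2 -0.7] w 0.0005 q [ 0.51  0.17 -0.63  0.48 -0.63  0.25]
wrist lid pts 1262 angle pct [1.84 1.85 1.85 1.86 1.9 ]
```

View pics/w8.png

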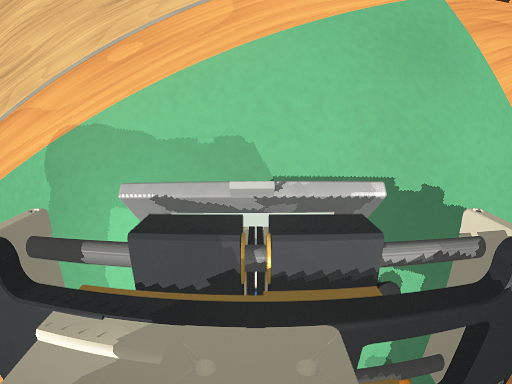

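The lid has dropped back off the finger. I'll retract up and towards the robot, clear of everything.

Emit:
arm_command([
  [[0,0,0],[-8,4,2],1],
  [[0,0,0],[-20,9,15],1],
  [[0,0,0],[-20,9,30],1],
  [[0.04,0.09,0],[-20,20,30],1],
  [[0.04,0.09,0],[-15,40,20],1],
  [[0.04,0.09,0],[-15,45,0],1],
  [[0,0,0],[-15,45,0],1],
  [[0,0,0],[-15,45,0],1],
])

```text
t: 7.7
eef_pos: [0.4409, 0.2828, 0.4289]
ee_rot: [3.135, -0.042, -0.434]
force: [1.5, 0.9, -0.4]
width: 0.0006
```

Emit:
arm_command([
  [[0,0,0],[-10,45,0],1],
  [[0,0,0],[-10,45,0],1],
  [[0,0,0],[-10,45,0],1],
  [[0,0,0],[-5,45,0],1],
  [[0,0,0],[0,45,0],1],
  [[0,0,0],[0,0,0],1],
  [[0,0,0],[0,0,0],1],
])

```text
t: 8.4
eef_pos: [0.4061, 0.5072, 0.4271]
ee_rot: [3.132, -0.042, -0.432]
force: [-0.4, -0.1, -0.0]
width: 0.0006
```

```bash
python3 -c "
from h import *
rep();lidang('side','side9');lidang('top','top9')
a=cv2.imread('pics/top9.png');b=cv2.imread('pics/side9.png');cv2.imwrite('pics/c9.png',cv2.resize(np.hstack([a,b])[50:350],(800,234)))
for n in('top','side'):
    z=np.load(n+'9.npz');d=z['d'];p=z['p'].astype(int);W=cloud(n,d)
    r,g,b=[p[...,i] for i in range(3)];Q=W[(r>140)&(g<60)&(b<60)&(d>0)&(abs(W[...,0]-.456)<.05)&(abs(W[...,1]-.118)<.05)];print('red',len(Q),np.median(Q,0) if len(Q) else '')
    for nm,x,y in [('block',.579,.253),('loupe',.498,-.062),('oil',.3767,-.0357)]:
        m=(np.hypot(W[...,0]-x,W[...,1]-y)<.06)&(W[...,2]>.02);T=W[m];print(n,nm,m.sum(),T[:,2].max(),cv2.minAreaRect(T[:,:2].astype('f4'))[0])
"
```

```text
t 8.4 tcp [0.4061 0.5072 0.4271] tipCh mm [-299.2  332.3  249.3] axisCh [ 0.042 -0.01  -0.999] yCh [-0.003 -1.     0.01 ] F [-0.4 -0.1 -0. ] w 0.0006 q [ 1.21  0.3  -0.03  0.04 -1.25 -0.08]
side lid pts 762 angle pct [1.69 1.75 1.8  1.83 1.84]
top lid pts 612 angle pct [1.73 1.78 1.82 1.84 1.85]
red 4 [0.45577082 0.10032279 0.04844378]
top block 769 0.04499216151539276 (0.5799487829208374, 0.25137147307395935)
top loupe 241 0.03980053049821097 (0.49898824095726013, -0.06311659514904022)
top oil 287 0.068092033385033 (0.37822118401527405, -0.035759590566158295)
red 0 
side block 194 0.04371872723781678 (0.5967689156532288, 0.2543846070766449)Traceback (most recent call last):
  File "<string>", line 9, in <module>
    m=(np.hypot(W[...,0]-x,W[...,1]-y)<.06)&(W[...,2]>.02);T=W[m];print(n,nm,m.sum(),T[:,2].max(),cv2.minAreaRect(T[:,:2].astype('f4'))[0])
                                                                                     ~~~~~~~~~~^^
    return umr_maximum(a, axis, None, out, keepdims, initial, where)
ValueError: zero-size array to reduction operation maximum which has no identity
```

View pics/top9.png

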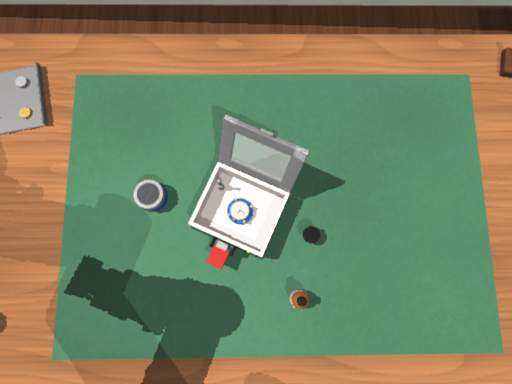

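View pics/side9.png

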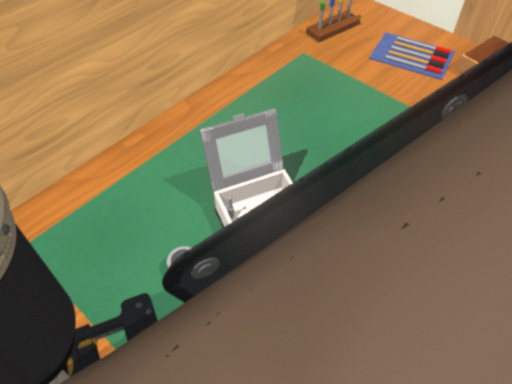

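The top view shows the lid thrown back (260,155), the watch on its blue holder (240,210) and the tab out in front (219,257). The face seen now is the lid's underside, so the formula's 10 mm top-face offset has to be added back: 1.82 + 0.11 ≈ 1.92. I'll check the tab and watch heights.

```bash
python3 -c "
from h import *
for f in('top0','top9'):
    z=np.load(f+'.npz');d=z['d'];p=z['p'].astype(int);W=cloud('top',d)
    r,g,b=[p[...,i] for i in range(3)];m=(r>110)&(r>2.5*g)&(r>2.5*b)&(d>0)&(np.hypot(W[...,0]-.456,W[...,1]-.118)<.04);Q=(W[m]-C)@Rc*1e3
    print(f,'tab',len(Q),np.median(Q,0).round(1),'front',np.median(Q[Q[:,0]<-108,2]).round(1),'back',np.median(Q[Q[:,0]>-98,2]).round(1))
Q=(W-C)@Rc*1e3;m=np.hypot(Q[...,0],Q[...,1])<30
h=m&(Q[...,2]>31)&(Q[...,2]<45);print('watch',h.sum(),np.median(Q[h],0).round(1),cv2.minAreaRect(Q[h][:,:2].astype('f4')))
"
```

```text
top0 tab 290 [-97.7  -0.6  49.7] front 49.8 back 49.9
top9 tab 291 [-97.7  -0.3  49.6] front 49.5 back 49.6
watch 341 [ 1.1  0.3 36.8] ((0.1704273223876953, 0.3791770935058594), (38.660030364990234, 42.25872802734375), 89.49089050292969)
```

The tab is back at its rest height, the watch is central with its top at 36–37 mm, and the neighbours haven't moved. Handing in.

```bash
python3 -c "
from h import *
print(job_done())"
```

```text
the job is handed in; nothing more can be done
None
```

The chamber is open: I pressed the red tab down about 7 mm (5.5 N) until the lid sprang up, then let it go. With the closed fingers under the lip, I pushed the lid past upright and it settled on its stop. I retracted and handed the job in at about 8.5 s.

**Final checks, all from after the arm was clear:**
- **Lid:** it reads about 1.92 rad, its full opening. My angle formula assumes the lid's top face, so its raw reading of 1.80–1.82 had to be corrected because the cameras now see the underside.
- **Tab:** it has sprung back to 49.6 mm, level front to back, the same as before the press.
- **Watch:** it is centred on its holder within about 1 mm, with its top at 36.8 mm.
- **Casing block, loupe and oil bottle:** all three are within 1 mm of where they started in the top view. The side view could not confirm this because the arm was in the way.

Early in the approach, joint 3 read −1.02, its range limit to two decimals. I cut the tool tilt straight away and it stayed above −0.9 in every reading after that. I did not check whether it slightly passed the limit.

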